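Draw the board carrier out of its test socket and hold it over the edge

ROBOT

A 6-joint arm with a two-finger parallel gripper is mounted at the origin on the work surface. World frame = base frame: x ahead of the robot, y to its left, z up, the work surface at z = 0. Lengths are in m, angles in rad, forces in N, time in s.
With the tool pointing down it reaches from about 0.25 to 0.775 m from the base axis. Payload 4 kg.
Tool frame: the origin (TCP) lies on the centre line of the jaws, within the pads' length; the fingertips stand 11 mm ahead of it and the grasp point (between the pads) lies 8 mm behind it; z points along the fingers, x is the direction in which the jaws open and shut, and the axes are right-handed (so a half turn about z gives the same grasp; the last joint's range is limited). The gripper opens to 94 mm and grips with 3 to 60 N. Pads are 16 mm wide; open, the fingers measure 119 mm over their backs; the gripper's body (75 mm by 177 mm) begins 78 mm behind the grasp point.
Start: joints at [1.062, 0.087, 1.371, -0, 1.684, -0.103], TCP at [0.217, 0.505, 0.217] pointing down, gripper open.
Joint ranges: [-3.1, 3.1], [-0.76, 2.03], [0.27, 2.55], [-1.08, 4.22], [0.17, 2.65], [-2.57, 2.57]. Speed limits (rad/s): [2.79, 2.79, 3.14, 3.14, 3.14, 3.14].

INTERFACE

Orientations are given as a unit quaternion [x, y, z, w].
In Python, from rig import bot gives the robot as it stands.
- The arm moves only by the tool apply_moves, never from a script. Its arguments are lists of equal length, an entry for each row: "dp": the shift along the world's x, y, z normalised to -1 to 1, where 1 is 0.25 m, a list of three; "angular": the turn, a rotation vector about the world's x, y, z normalised to -1 to 1, where 1 is 180 degrees, a list of three; "claw": the closure, from -1 (fully open) to 1 (shut). A call has 1 to 20 rows; each row is the pose to reach, as a shift and turn from the pose commanded when the call began, turning the shorter way round; what a row does not reach only later rows make up. A row lasts 1/8 s, in which the tool goes at most 62.5 mm and 10.7 degrees, less where a joint would pass 70% of its speed; a pose out of reach is approached as far as the arm can. A call with a number of a shift or a turn outside -1 to 1 is refused whole. A call with a gripper value outside its range is refused whole. The fingers move at their own pace and stop on an object; "newtons" is the grip in N (left out, the last holds). Time passes only in rows, so rows that repeat a pose let the fingers close. It gives the time, the measured TCP pose, the force and the opening at its end, in the units of the state.
- bot.read_state(): the state, without advancing time (a new reading comes with each control period).
- bot.read_camera(name): name is "side" or "top"; returns a dict with "pixels" (384x512x3 uint8, red, green, blue), "fx", "fy", "cx", "cy" (pixels), "origin" and "rotation" of the camera in the world. Camera axes: x right, y up, looking along -z (the intrinsics and any distortion apply to the point x, -y, -z); pixel columns grow to the right and rows downward; lengths in m; the calibration is good to about 2 mm. A picture is of the moment at which its call begins. There is no depth.
- bot.job_done(): hands the job in, once; it reports no verdict.
The state is a dict: "clock": time; "joint_positions": joint angles; "qvel": joint speeds; "joint_torque": joint torques, N m; "eef_pos": TCP position; "tcp_rot": TCP orientation; "contact_force": force on the tool from outside, world axes, zero at the start; "moment": the same for the moment, N m; "gripper_width": opening from 0.0 (shut) to 1.0 (fully open).
Only numpy, scipy, OpenCV 4.12 (cv2) and the standard library are available. Lean on these libraries where they do the work, as an engineer would, in place of code of your own. Each camera call takes 0.05 s, during which the arm holds its last target.

TASK

I need to get at the transformer's joints from below: swing the socket's locking lever up and back until it is fully open and leave it so, then slide the board carrier flat along its stand, out of the socket, until the white line across it is level with the front edge of the stand. The transformer end is heavy and will tip there, so keep hold of the carrier's pull grip and finish while holding it, flat and still on the stand, never letting it tip or lifting it off. Leave the phone, the flux jar and the screwdriver where they lie.

Things in the scene. Friction and masses are not known exactly. Their poses are not given: they have to be found in the camera images.
- stand: Fixed aluminium board stand. Origin: under its centre, on the work surface; x from front to rear (outward is -x), y left, z up. Flat bed 280 mm long (x from -130, the open front edge, to +150), 110 mm wide, top 60 mm above the surface. Two black guides 6 mm high on it, y = +-36.5 to +-43.5 mm, front edge to x = +35 mm; the carrier slides between them with 1.5 mm play each side.
- bed_edge (a point): The middle of the bed's front edge, on its top face; axes as the stand.
- socket: Grey test socket block, 50 mm (x) by 90 mm by 40 mm high, bolted on the rear of the bed at a place along x that differs from day to day. Origin: centre of its underside, on the bed; axes as the stand. Its mouth, 73 mm wide and 8.5 mm high, faces the front (-x) and takes the last 18 mm of the carrier.
- lever (a joint): The socket's U-shaped steel locking lever: 0 shut (lying forward over the carrier, its cross bar just ahead of the carrier's rib and so locking it in), grows as it is swung up and back; about 1.7 is upright, 1.9 its stop. A stiff hinge (about 0.07 N m, that is 1 to 2 N at the handle): it stays where it is left.
- lever_hinge (a point): Point on the lever's hinge line, which runs along the stand's y, 20 mm above the bed; this point lies opposite the middle of the lever's handle (85 mm to the left of the stand's middle). Axes as the stand.
- lever_grip (a point): Middle of the lever's handle: a round black sleeve 12 mm thick and 44 mm long along the hinge direction (y), standing out to the left of the stand, clear of it on all sides. 60 mm from the hinge line; at joint 0 it lies ahead (-x) of the hinge and 7 mm lower. It rises on a circle about the hinge.
- carrier: Loose dark plate 230 mm long (x), 70 wide, 6 thick, about 0.6 kg, lying on the bed, its tail (x = +115) in the socket. Origin: centre of its underside; axes as the stand when in the guides. Its front end, over a window, carries a board with a heavy transformer 45 mm square (middle x = -75, top 46 mm up); centre of mass about x = -45 mm. Rib 10 mm high, 50 wide, at x = +67.5 to +75.5.
- carrier_line (a point): Middle of the white line (2.5 mm wide) that runs across the full width of the carrier, on its upper face (6 mm above its underside), at x = -22 mm of the carrier.
- carrier_grip (a point): Middle of the top of the carrier's upright grey pull grip: a plain block 30 mm long (along the carrier's x), 14 mm thick (y) and 34 mm tall above the plate, fixed to the carrier at x = +30 mm. Nothing else stands within 25 mm either side of it.
- phone: Bystander: black phone lying on the bench to the left of the stand, 150 x 72 x 8 mm. Origin: centre of its underside.
- flux_jar: Bystander: small closed jar to the right of the stand, 44 mm across, 35 mm high. Origin: centre of its underside.
- screwdriver: Bystander: screwdriver, 160 mm long, lying on the bench to the right of the stand.
There are look-alikes about, which are no part of the job. Leave any red look-alike of the carrier alone.

How it is judged:
By the outcome, as a careful person would: the job done as asked, in the order asked, and still so for the second after the job is handed in, while the arm keeps its last pose, push and grip.
It also fails if it takes over 51 s, if anything falls off the work surface, if the arm or the gripper's body presses on something with over 40 N, if the wrist force passes 120 N, or if a joint passes its speed limit or range.

## Working session

There is one attempt and no reset: what is moved stays moved. The work goes in short steps, Python scripts to look and compute and a tool call to move; the robot and the scene stay as the last step left them, time stands still between calls to the robot, and variables do not carry over. Pictures are saved under pics/ and viewed, and the job is handed in when it is done.

Besides the shell and the picture viewer there is one more tool, called after "Emit:" by a JSON object that holds its "fn" and its "kwargs". apply_moves: Moves the arm, as the interface text tells. Its arguments: {"type":"object","properties":{"dp":{"type":"array","items":{"type":"array","items":{"type":"number"}}},"angular":{"type":"array","items":{"type":"array","items":{"type":"number"}}},"claw":{"type":"array","items":{"type":"number"}},"newtons":{"type":"number"}},"required":["dp","angular","claw"]}

```bash
ls; mkdir -p pics
python3 - <<'E'
from rig import bot
import cv2
print(bot.read_state())
for n in("side","top"):
    c=bot.read_camera(n); cv2.imwrite(f"pics/{n}0.png",c["pixels"][:,:,::-1])
    print(n,{k:v for k,v in c.items() if k!="pixels"})
    import pickle; pickle.dump(c,open(f"{n}0.pkl","wb"))
E
```

```text
pics
{'clock': 0.0, 'joint_positions': array([ 1.06190295e+00,  8.79283663e-02,  1.37219792e+00,  3.23063959e-05,
        1.68357486e+00, -1.03109671e-01]), 'qvel': array([ 0.00053257,  0.00166179, -0.00023402, -0.00132945, -0.00030409,
        0.00188506]), 'joint_torque': array([ 2.24430412e-03, -3.40177703e+01, -3.02431405e+01,  7.19612301e-02,
        3.27266380e-02, -1.39986269e-04]), 'eef_pos': array([0.21686099, 0.50489851, 0.21534727]), 'tcp_rot': array([ 8.35085050e-01,  5.50119849e-01, -9.42809107e-04,  4.72021912e-04]), 'contact_force': array([ 0.69829728, -0.33653154,  0.6217289 ]), 'moment': array([ 0.00239924,  0.02410772, -0.0259217 ]), 'gripper_width': 1.0008664973509027}
side {'fx': 441.44750112337925, 'fy': 441.44750112337925, 'cx': 253.50443511000043, 'cy': 190.107754682328, 'origin': array([ 0.04249981, -0.84930533,  0.83328751]), 'rotation': array([ 0.44157766, -0.11807522, -0.24845357,  0.85401302])}
top {'fx': 443.65169145774144, 'fy': 443.65169145774144, 'cx': 253.29954928205532, 'cy': 195.2274030087608, 'origin': array([0.42232246, 0.0365027 , 1.25694336]), 'rotation': array([ 0.06793645, -0.05471761, -0.70189892,  0.70691479])}
```

View pics/side0.png

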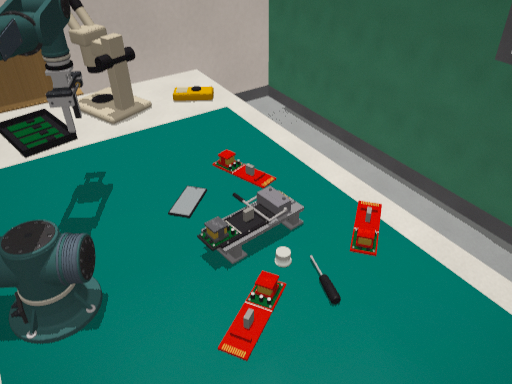

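View pics/top0.png

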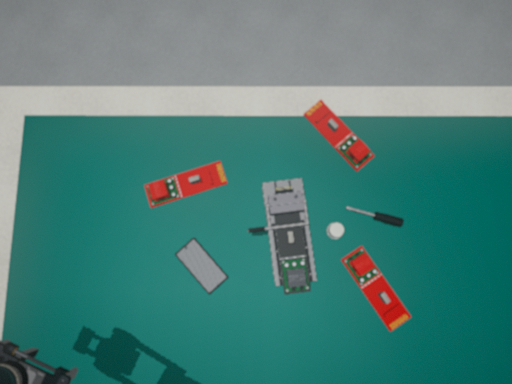

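The real carrier is the dark one on the stand (top view about (290,240), side about (250,218)). The three red look-alikes are at top (186,184), (340,135) and (376,288). I'll enlarge the stand.

Run:
```python
import cv2
t=cv2.imread("pics/top0.png")[170:305,235:335]; cv2.imwrite("pics/topc.png",cv2.resize(t,None,fx=4.4,fy=4.4,interpolation=cv2.INTER_CUBIC))
t=cv2.imread("pics/side0.png")[180:270,190:310]; cv2.imwrite("pics/sidec.png",cv2.resize(t,None,fx=6.6,fy=6.6,interpolation=cv2.INTER_CUBIC))
```

```text
(no output)
```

View pics/topc.png

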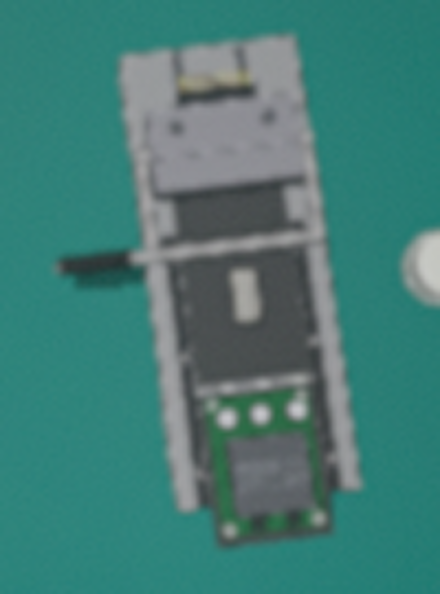

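View pics/sidec.png

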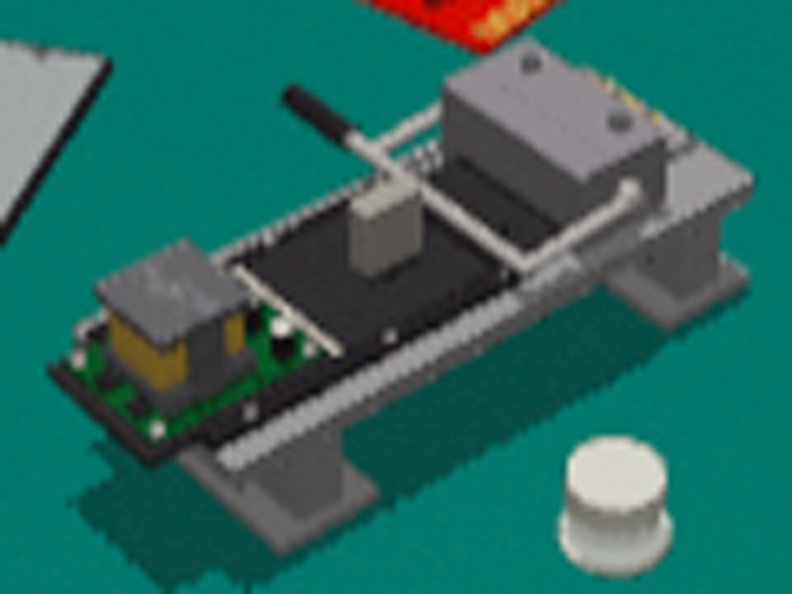

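Top crop: bed corners at (121,57), (297,37), (182,510), (360,488). The white line runs (196,391)-(312,377), the handle (58,267)-(130,258), and the grip top is near (246,283). Next I'll fit the stand pose.

```bash
cat > h.py <<'E'
import numpy as np,pickle
from scipy.spatial.transform import Rotation as R
from scipy.optimize import least_squares
def proj(c,P):
    p=R.from_quat(c["rotation"]).inv().apply(np.atleast_2d(P)-c["origin"])
    return np.c_[c["cx"]+c["fx"]*p[:,0]/-p[:,2], c["cy"]-c["fy"]*p[:,1]/-p[:,2]]
def ray(c,uv,z):
    d=R.from_quat(c["rotation"]).apply([(uv[0]-c["cx"])/c["fx"],-(uv[1]-c["cy"])/c["fy"],-1]); o=c["origin"]
    return o+d*(z-o[2])/d[2]
T=pickle.load(open("top0.pkl","rb"));S=pickle.load(open("side0.pkl","rb"))
tc=lambda u,v:(u/4.4+235,v/4.4+170)
sc=lambda u,v:(u/6.6+190,v/6.6+180)
# (cam, uv, kind, local)
def world(p,kind,l):
    x,y,a,s,h=p[:5]; l=np.array(l,float)
    if kind=='c': l=l+[s,0,.06]
    if kind=='h': l=l+[h,0,.08]
    return R.from_euler('z',a).apply(l)+[x,y,0]
E
cat > fit.py <<'E'
from h import *
O=[(T,tc(121,57),'s',(.15,.055,.06)),(T,tc(297,37),'s',(.15,-.055,.06)),(T,tc(182,510),'s',(-.13,.055,.06)),(T,tc(360,488),'s',(-.13,-.055,.06)),
(T,tc(196,391),'c',(-.022,.035,.006)),(T,tc(312,377),'c',(-.022,-.035,.006)),
(T,tc(95,262),'h',(-.0596,.085,-.007)),
(S,sc(753,180),'s',(.15,-.055,.06)),
(S,sc(238,267),'c',(-.022,.035,.006)),(S,sc(338,353),'c',(-.022,-.035,.006)),
(S,sc(386,195),'c',(.03,0,.04)),(S,sc(320,116),'h',(-.0596,.085,-.007))]
def f(p):
    return np.concatenate([((proj(c,world(p,k,l))[0]-uv)) for c,uv,k,l in O])
x0=ray(T,tc(240,270),.06)
r=least_squares(f,[x0[0],x0[1],0,0,0],loss='soft_l1')
print(r.x);print(f(r.x).reshape(-1,2).round(2))
p=r.x
for n,k,l in [('bed_edge','s',(-.13,0,.06)),('line','c',(-.022,0,.006)),('grip','c',(.03,0,.04)),('hinge','h',(0,.085,0)),('handle','h',(-.0596,.085,-.007))]: print(n,world(p,k,l).round(4))
E
python3 fit.py
```

```text
[ 0.52453412 -0.03882742  0.12819873 -0.03918811  0.08269262]
[[-0.01  0.15]
 [-0.35 -0.12]
 [-0.86  0.29]
 [-0.01  0.25]
 [ 0.19  0.24]
 [-0.02  0.23]
 [ 0.6   0.13]
 [ 0.4  -0.56]
 [-0.14  0.02]
 [ 0.51 -0.08]
 [ 0.02 -0.52]
 [ 0.55  0.53]]
bed_edge [ 0.3956 -0.0554  0.06  ]
line [ 0.4638 -0.0467  0.066 ]
grip [ 0.5154 -0.04    0.1   ]
hinge [0.5957 0.056  0.08  ]
handle [0.5366 0.0484 0.073 ]
```

The fit is good to under a pixel, and the socket position it implies agrees with the hinge. Moving over to the handle.

Emit:
{"fn": "apply_moves", "kwargs": {"dp": [[0.2,-0.22,0],[0.4,-0.44,0],[0.6,-0.68,0],[0.64,-0.9,0],[0.64,-0.9,0],[0.64,-0.9,0]], "angular": [[0,0,-0.05],[0,0,-0.1],[0,0,-0.15],[0,0,-0.165],[0,0,-0.165],[0,0,-0.165]], "claw": [-0.2,-0.2,-0.2,-0.2,-0.2,-0.2], "newtons": 10}}

```text
clock: 0.85
eef_pos: [0.3776, 0.2787, 0.2161]
tcp_rot: [0.949, 0.316, -0.0, 0.0]
contact_force: [0.1, 0.8, 0.4]
gripper_width: 0.603
```

Emit:
{"fn": "apply_moves", "kwargs": {"dp": [[0.2,-0.22,0],[0.4,-0.44,0],[0.6,-0.68,-0.05],[0.64,-0.926,-0.1],[0.64,-0.926,-0.2],[0.64,-0.926,-0.2]], "angular": [[0,0,-0.05],[0,0,-0.1],[0,0,-0.15],[0,0,-0.165],[0,0,-0.165],[0,0,-0.165]], "claw": [-0.2,-0.2,-0.2,-0.2,-0.2,-0.2]}}

```text
clock: 1.6
eef_pos: [0.5359, 0.0481, 0.1627]
tcp_rot: [0.998, 0.063, -0.004, -0.0]
contact_force: [0.1, 0.5, -0.5]
gripper_width: 0.601
```

```bash
cat > st.py <<'E'
from rig import bot
from h import *
import sys,cv2
s=bot.read_state()
q=R.from_quat(s["tcp_rot"])
print(s["clock"],s["eef_pos"].round(4),"x",q.apply([1,0,0]).round(3),"z",q.apply([0,0,1]).round(3),"F",s["contact_force"].round(1),"w",round(s["gripper_width"],3),"j",s["joint_positions"].round(2))
if len(sys.argv)>1:
    t=bot.read_camera("top")["pixels"][150:320,215:355,::-1];u=bot.read_camera("side")["pixels"][120:270,180:320,::-1]
    t=cv2.resize(t,None,fx=2.85,fy=2.85*1,interpolation=3);u=cv2.resize(u,(400,484),interpolation=3) if 0 else cv2.resize(u,None,fx=2.85,fy=2.85,interpolation=3)
    im=np.zeros((490,800,3),np.uint8);im[:t.shape[0],:t.shape[1]]=t[:490];im[:u.shape[0],400:400+u.shape[1]]=u
    cv2.imwrite(f"pics/{sys.argv[1]}.png",im)
E
python3 st.py a1
```

```text
1.6 [0.5359 0.0481 0.1627] x [ 0.992  0.125 -0.007] z [-0.007  0.    -1.   ] F [ 0.1  0.5 -0.5] w 0.601 j [-0.02  0.08  1.48  0.    1.58 -0.14]
```

View pics/a1.png

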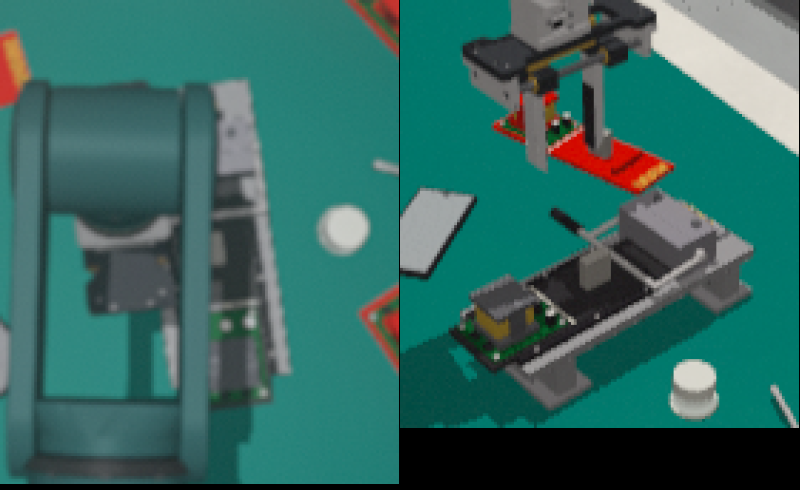

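Emit:
{"fn": "apply_moves", "kwargs": {"dp": [[0,0,-0.13],[0,0,-0.26],[0,0,-0.36],[0,0,-0.39],[0,0,-0.39],[0,0,-0.39],[0,0,-0.39],[0,0,-0.39],[0,0,-0.39]], "angular": [[0,0,0],[0,0,0],[0,0,0],[0,0,0],[0,0,0],[0,0,0],[0,0,0],[0,0,0],[0,0,0]], "claw": [-0.2,-0.2,-0.2,-0.2,0.9,0.9,0.9,0.9,0.9], "newtons": 12}}

```text
clock: 2.82
eef_pos: [0.5342, 0.0484, 0.0681]
tcp_rot: [0.998, 0.064, -0.004, 0.0]
contact_force: [-4.7, -0.9, 0.2]
gripper_width: 0.12
```

```bash
python3 st.py a2
```

```text
2.825 [0.5342 0.0484 0.0681] x [ 0.992  0.128 -0.007] z [-0.007 -0.001 -1.   ] F [-4.7 -0.9  0.2] w 0.12 j [-0.01  0.14  1.61 -0.    1.4  -0.14]
```

View pics/a2.png

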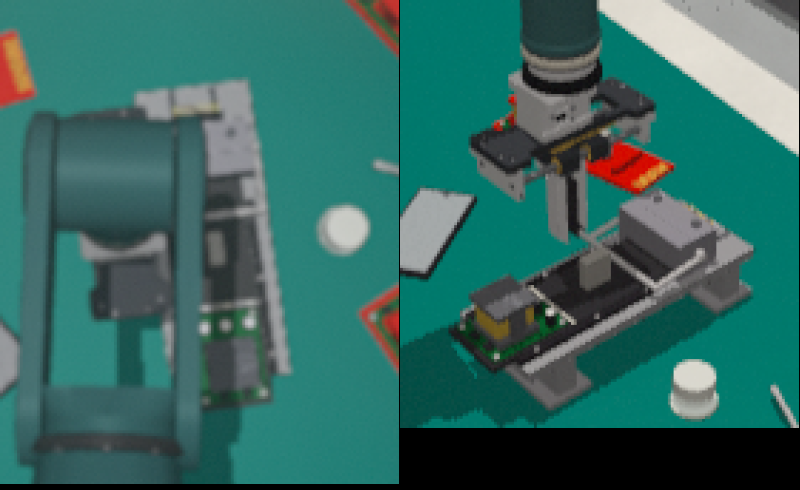

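Run:
```python
from h import *
a=0.128
for th in np.r_[np.linspace(0,1.9,17)[1:],1.95]:
    f=th-np.arcsin(7/60); dx=.06*(np.cos(np.arcsin(7/60))-np.cos(f)); dz=.06*np.sin(f)+.007
    print([round(v/.25,3) for v in (dx*np.cos(a),dx*np.sin(a),dz)])
```

```text
[np.float64(-0.002), np.float64(-0.0), np.float64(0.028)]
[np.float64(0.0), np.float64(0.0), np.float64(0.057)]
[np.float64(0.005), np.float64(0.001), np.float64(0.085)]
[np.float64(0.013), np.float64(0.002), np.float64(0.112)]
[np.float64(0.025), np.float64(0.003), np.float64(0.138)]
[np.float64(0.039), np.float64(0.005), np.float64(0.163)]
[np.float64(0.057), np.float64(0.007), np.float64(0.185)]
[np.float64(0.076), np.float64(0.01), np.float64(0.206)]
[np.float64(0.098), np.float64(0.013), np.float64(0.223)]
[np.float64(0.122), np.float64(0.016), np.float64(0.239)]
[np.float64(0.148), np.float64(0.019), np.float64(0.251)]
[np.float64(0.175), np.float64(0.022), np.float64(0.26)]
[np.float64(0.202), np.float64(0.026), np.float64(0.266)]
[np.float64(0.23), np.float64(0.03), np.float64(0.268)]
[np.float64(0.259), np.float64(0.033), np.float64(0.267)]
[np.float64(0.287), np.float64(0.037), np.float64(0.263)]
[np.float64(0.298), np.float64(0.038), np.float64(0.26)]
```

Emit:
{"fn": "apply_moves", "kwargs": {"dp": [[-0.008,0,0.028],[-0.007,0,0.057],[-0.003,0.001,0.085],[0.006,0.002,0.112],[0.018,0.003,0.138],[0.033,0.005,0.163],[0.052,0.007,0.185],[0.072,0.01,0.206],[0.096,0.013,0.223],[0.12,0.016,0.239],[0.146,0.019,0.251],[0.174,0.022,0.26],[0.202,0.026,0.266],[0.23,0.03,0.268],[0.26,0.033,0.267],[0.287,0.037,0.263],[0.298,0.038,0.26],[0.298,0.038,0.26]], "angular": [[0,0,0],[0,0,0],[0,0,0],[0,0,0],[0,0,0],[0,0,0],[0,0,0],[0,0,0],[0,0,0],[0,0,0],[0,0,0],[0,0,0],[0,0,0],[0,0,0],[0,0,0],[0,0,0],[0,0,0],[0,0,0]], "claw": [0.9,0.9,0.9,0.9,0.9,0.9,0.9,0.9,0.9,0.9,0.9,0.9,0.9,0.9,0.9,0.9,0.9,0.9]}}

```text
clock: 5.18
eef_pos: [0.6064, 0.0579, 0.1345]
tcp_rot: [0.998, 0.064, -0.007, 0.0]
contact_force: [-17.9, -1.6, 11.5]
gripper_width: 0.122
```

```bash
python3 st.py a3
```

```text
5.175 [0.6064 0.0579 0.1345] x [ 0.992  0.128 -0.013] z [-0.013 -0.001 -1.   ] F [-17.9  -1.6  11.5] w 0.122 j [ 0.    0.26  1.34 -0.    1.56 -0.13]
```

View pics/a3.png

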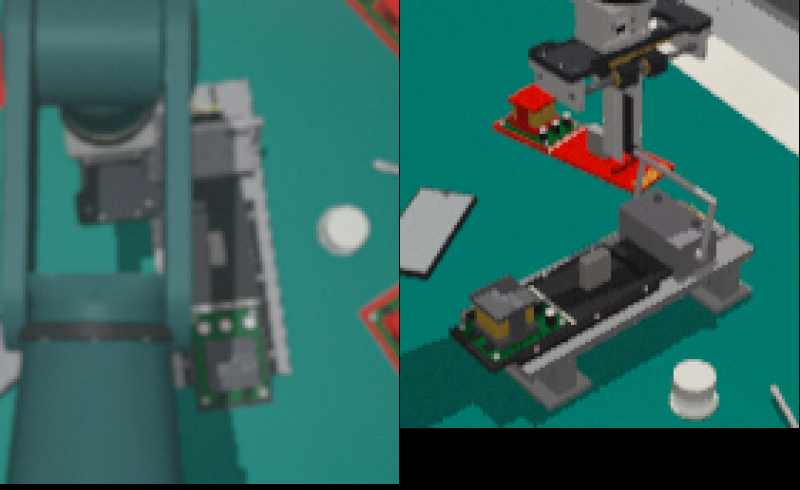

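The lever is at its stop: 18 N reaction, and 73 mm of travel matches 1.9 rad. Releasing and rising.

Emit:
{"fn": "apply_moves", "kwargs": {"dp": [[0,0,0],[0,0,0],[0,0,0],[0,0,0.1],[0,0,0.25],[0,0,0.4],[-0.1,-0.1,0.4],[-0.2,-0.2,0.4],[-0.3,-0.3,0.4],[-0.38,-0.39,0.4],[-0.38,-0.39,0.4],[-0.38,-0.39,0.4],[-0.38,-0.39,0.4],[-0.38,-0.39,0.4],[-0.38,-0.39,0.4],[-0.38,-0.39,0.4]], "angular": [[0,0,0],[0,0,0],[0,0,0],[0,0,0],[0,0,0],[0,0,0],[0,0,0.055],[0,0,0.11],[0,0,0.165],[0,0,0.22],[0,0,0.275],[0,0,0.33],[0,0,0.385],[0,0,0.44],[0,0,0.5],[0,0,0.5]], "claw": [0.3,0.3,0.3,0.3,0.3,0.3,0.3,0.3,0.3,0.3,0.3,0.3,0.3,0.3,0.3,0.3]}}

```text
clock: 7.28
eef_pos: [0.5172, -0.0391, 0.2338]
tcp_rot: [0.661, 0.75, 0.0, 0.0]
contact_force: [0.2, -1.1, 0.3]
gripper_width: 0.348
```

```bash
python3 st.py a4
```

```text
7.275 [ 0.5172 -0.0391  0.2338] x [-0.126  0.992  0.   ] z [ 0.001  0.    -1.   ] F [ 0.2 -1.1  0.3] w 0.348 j [-0.19  0.01  1.41  0.    1.71 -1.88]
```

View pics/a4.png

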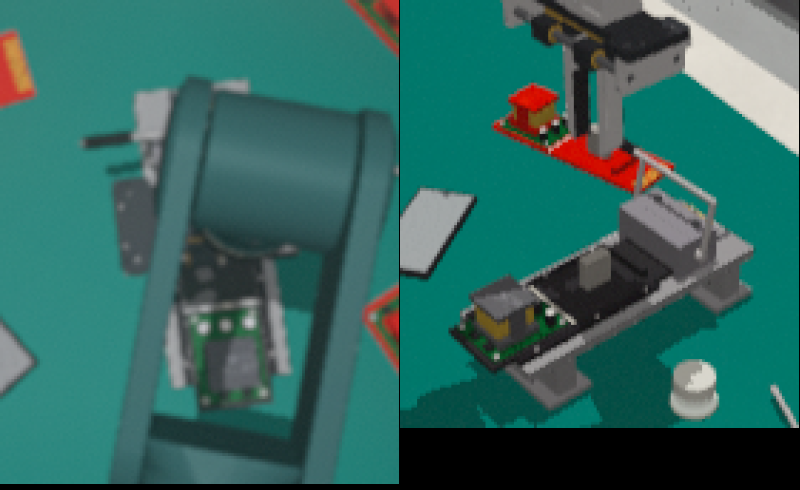

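Emit:
{"fn": "apply_moves", "kwargs": {"dp": [[-0.008,-0.004,-0.2],[-0.008,-0.004,-0.4],[-0.008,-0.004,-0.52],[-0.008,-0.004,-0.58],[-0.008,-0.004,-0.605],[-0.008,-0.004,-0.605]], "angular": [[0,0,0],[0,0,0],[0,0,0],[0,0,0],[0,0,0],[0,0,0]], "claw": [0.3,0.3,0.3,0.3,0.3,0.3]}}

```text
clock: 8.12
eef_pos: [0.5154, -0.0403, 0.0837]
tcp_rot: [0.661, 0.751, 0.0, 0.001]
contact_force: [-0.1, -0.2, 0.9]
gripper_width: 0.35
```

```bash
python3 st.py a5
```

```text
8.125 [ 0.5154 -0.0403  0.0837] x [-0.127  0.992 -0.   ] z [ 0.002 -0.    -1.   ] F [-0.1 -0.2  0.9] w 0.35 j [-0.19  0.08  1.65  0.    1.41 -1.89]
```

View pics/a5.png

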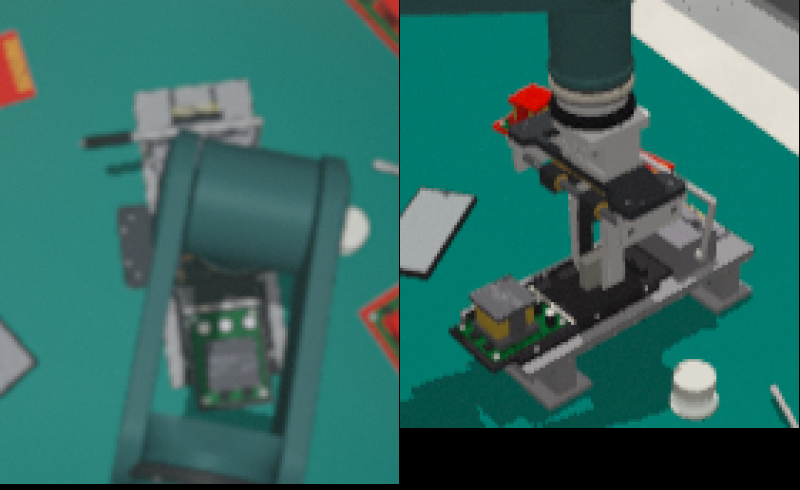

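Emit:
{"fn": "apply_moves", "kwargs": {"dp": [[0,0,0],[0,0,0],[0,0,0],[0,0,0],[0,0,0]], "angular": [[0,0,0],[0,0,0],[0,0,0],[0,0,0],[0,0,0]], "claw": [1,1,1,1,1], "newtons": 45}}

```text
clock: 8.85
eef_pos: [0.515, -0.0397, 0.0834]
tcp_rot: [0.66, 0.751, 0.001, 0.0]
contact_force: [-0.5, 3.9, 4.0]
gripper_width: 0.147
```

```bash
python3 st.py
```

```text
8.85 [ 0.515  -0.0397  0.0834] x [-0.128  0.992  0.001] z [ 0.001  0.001 -1.   ] F [-0.5  3.9  4. ] w 0.147 j [-0.19  0.08  1.65  0.    1.41 -1.89]
```

Emit:
{"fn": "apply_moves", "kwargs": {"dp": [[-0.01,-0.0013,-0.003],[-0.03,-0.004,-0.003],[-0.05,-0.0065,-0.003],[-0.075,-0.0096,-0.003],[-0.1,-0.013,-0.003],[-0.125,-0.016,-0.003],[-0.15,-0.0193,-0.003],[-0.175,-0.0225,-0.003],[-0.198,-0.0255,-0.003],[-0.198,-0.0255,-0.003]], "angular": [[0,0,0],[0,0,0],[0,0,0],[0,0,0],[0,0,0],[0,0,0],[0,0,0],[0,0,0],[0,0,0],[0,0,0]], "claw": [1,1,1,1,1,1,1,1,1,1]}}

```text
clock: 10.1
eef_pos: [0.4672, -0.0467, 0.0836]
tcp_rot: [0.66, 0.751, 0.002, 0.002]
contact_force: [4.9, 2.5, 6.3]
gripper_width: 0.142
```

```bash
python3 st.py a6
python3 - <<'E'
from rig import bot
import cv2
t=bot.read_camera("side")["pixels"][180:270,190:310,::-1]; cv2.imwrite("pics/a6s.png",cv2.resize(t,None,fx=6.6,fy=6.6,interpolation=cv2.INTER_CUBIC))
t=bot.read_camera("top")["pixels"][220:310,255:335,::-1]; cv2.imwrite("pics/a6t.png",cv2.resize(t,None,fx=6.6,fy=6.6,interpolation=cv2.INTER_CUBIC))
E
```

```text
10.1 [ 0.4672 -0.0467  0.0836] x [-0.128  0.992 -0.001] z [ 0.006 -0.    -1.   ] F [4.9 2.5 6.3] w 0.142 j [-0.22 -0.03  1.76  0.    1.41 -1.92]
```

View pics/a6s.png

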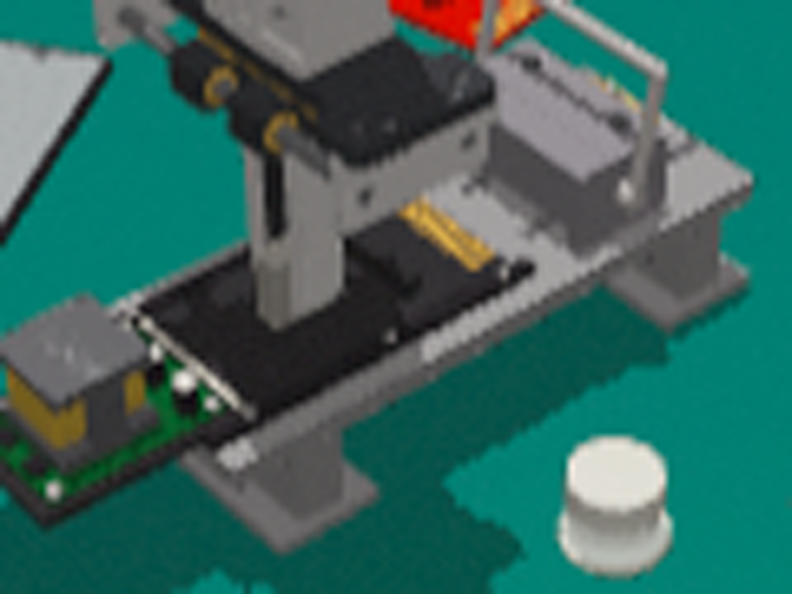

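View pics/a6t.png

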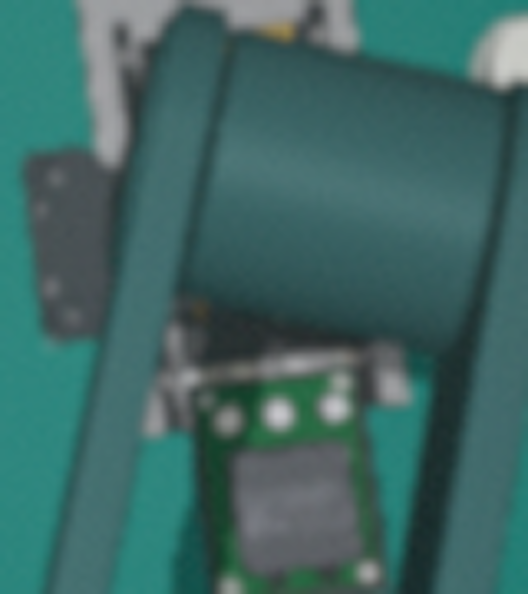

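Carrier is flat and clear of the socket, and the lever is still open. Line ends: side crop (135,305)-(252,413), top crop (188,378)-(362,354). The bed front corners are near (145,437) and (410,402) in the top crop. Estimating what is left to travel.

```bash
cat > m.py <<'E'
from h import *
def meas(S2,T2):
    st=(0.52453412,-0.03882742,0.12819873)
    def fromst(P):
        return R.from_euler('z',-st[2]).apply(P-np.array([st[0],st[1],0]))
    for n,c,L in(("side",S,S2),("top",T,T2)):
        for z,uv in L:
            print(n,uv,"stand xy",(fromst(ray(c,uv,z))[:2]*1e3).round(1))
E
python3 - <<'E'
from m import *
s=lambda u,v:(u/6.6+190,v/6.6+180); t=lambda u,v:(u/6.6+255,v/6.6+220)
meas([(.066,s(135,305)),(.066,s(252,413)),(.06,s(222,470))],[(.066,t(188,378)),(.066,t(362,354)),(.06,t(145,437)),(.06,t(410,402))])
E
```

```text
side (210.45454545454547, 226.21212121212122) stand xy [-107.2   42.5]
side (228.1818181818182, 242.57575757575756) stand xy [-109.6  -40.5]
side (223.63636363636363, 251.21212121212122) stand xy [-133.8  -53.4]
top (283.4848484848485, 277.27272727272725) stand xy [-109.4   31.3]
top (309.8484848484849, 273.6363636363636) stand xy [-108.3  -38.9]
top (276.969696969697, 286.21212121212125) stand xy [-130.5   51.2]
top (317.1212121212121, 280.90909090909093) stand xy [-129.5  -55.9]
```

Emit:
{"fn": "apply_moves", "kwargs": {"dp": [[-0.015,-0.002,-0.002],[-0.035,-0.0045,-0.004],[-0.055,-0.007,-0.004],[-0.072,-0.0093,-0.004],[-0.076,-0.0098,-0.004],[-0.076,-0.0098,-0.004]], "angular": [[0,0,0],[0,0,0],[0,0,0],[0,0,0],[0,0,0],[0,0,0]], "claw": [1,1,1,1,1,1]}}

```text
clock: 11.05
eef_pos: [0.4501, -0.049, 0.0838]
tcp_rot: [0.66, 0.751, 0.003, 0.004]
contact_force: [6.3, 3.2, 7.5]
gripper_width: 0.146
```

```bash
python3 st.py a7
python3 - <<'E'
from rig import bot
import cv2
t=bot.read_camera("side")["pixels"][205:275,180:260,::-1]; cv2.imwrite("pics/a7s.png",cv2.resize(t,None,fx=8,fy=8,interpolation=cv2.INTER_CUBIC))
t=bot.read_camera("top")["pixels"][260:310,265:335,::-1]; cv2.imwrite("pics/a7t.png",cv2.resize(t,None,fx=10,fy=10,interpolation=cv2.INTER_CUBIC))
E
```

```text
11.05 [ 0.4501 -0.049   0.0838] x [-0.128  0.992 -0.002] z [ 0.01 -0.   -1.  ] F [6.3 3.2 7.5] w 0.146 j [-0.24 -0.07  1.8   0.    1.4  -1.94]
```

View pics/a7s.png

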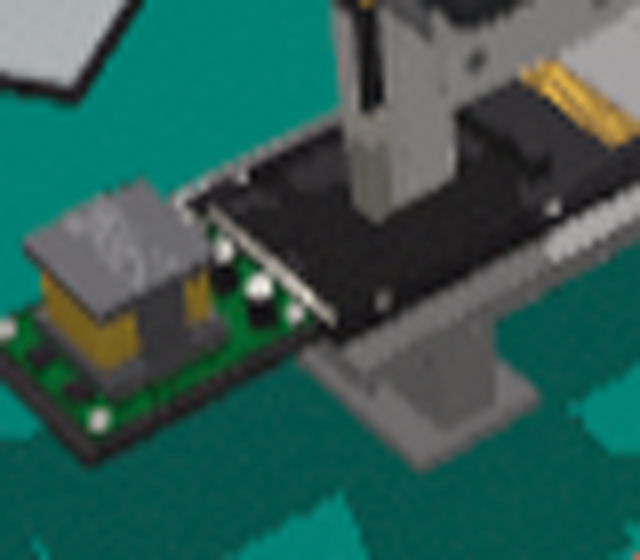

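View pics/a7t.png

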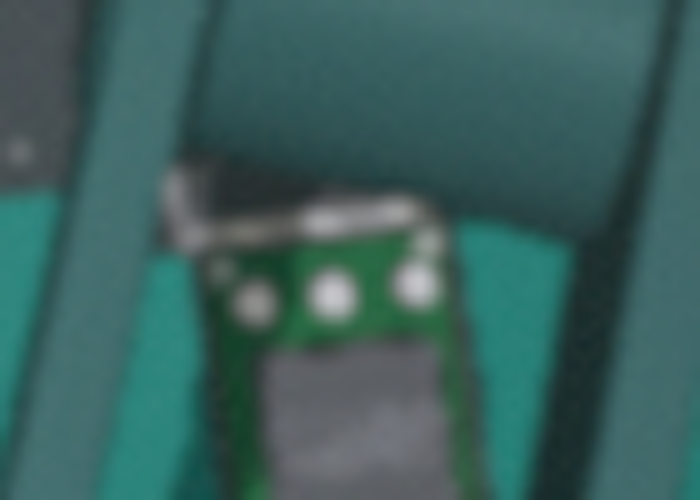

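Run:
```python
from m import *
s=lambda u,v:(u/8+180,v/8+205); t=lambda u,v:(u/10+265,v/10+260)
meas([(.066,s(212,208)),(.066,s(333,322)),(.06,s(300,357))],[(.066,t(210,233)),(.066,t(310,222)),(.066,t(420,210))])
```

```text
side (206.5, 231.0) stand xy [-126.4   33.2]
side (221.625, 245.25) stand xy [-128.3  -37.7]
side (217.5, 249.625) stand xy [-142.3  -38.6]
top (286.0, 283.3) stand xy [-125.7   26.8]
top (296.0, 282.2) stand xy [-126.     0.3]
top (307.0, 281.0) stand xy [-126.3  -28.8]
```

```bash
python3 -c "
from rig import bot
s=bot.read_state();print(s['moment'].round(3),s['contact_force'].round(2),s['eef_pos'].round(5))"
```

```text
[ 0.761 -1.058  0.121] [5.69 3.31 7.81] [ 0.45015 -0.04905  0.08384]
```

View pics/a7.png

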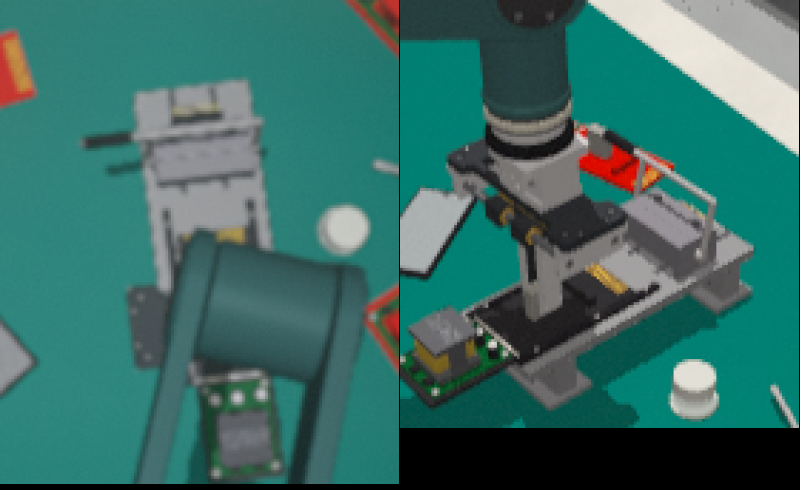

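Emit:
{"fn": "apply_moves", "kwargs": {"dp": [[0,0,-0.003],[0,0,-0.006],[0,0,-0.006]], "angular": [[-0.0003,0.0025,0],[-0.0006,0.005,0],[-0.0006,0.005,0]], "claw": [1,1,1]}}

```text
clock: 11.62
eef_pos: [0.4502, -0.049, 0.0833]
tcp_rot: [0.66, 0.751, -0.003, -0.001]
contact_force: [3.3, 4.0, 12.5]
gripper_width: 0.14
```

```bash
python3 st.py;python3 -c "
from rig import bot
s=bot.read_state();print(s['moment'].round(3),s['contact_force'].round(2),s['eef_pos'].round(5))"
```

```text
11.625 [ 0.4502 -0.049   0.0833] x [-0.128  0.992 -0.001] z [-0.005 -0.002 -1.   ] F [ 3.3  4.  12.5] w 0.14 j [-0.23 -0.06  1.79 -0.    1.42 -1.93]
[ 0.875 -0.89   0.121] [ 3.27  4.05 12.48] [ 0.45022 -0.04902  0.08334]
```

Emit:
{"fn": "apply_moves", "kwargs": {"dp": [[-0.005,-0.0006,0],[-0.01,-0.0013,0],[-0.016,-0.002,0],[-0.016,-0.002,0],[-0.016,-0.002,0]], "angular": [[0,0,0],[0,0,0],[0,0,0],[0,0,0],[0,0,0]], "claw": [1,1,1,1,1]}}

```text
clock: 12.25
eef_pos: [0.4477, -0.0494, 0.0834]
tcp_rot: [0.66, 0.751, -0.001, 0.0]
contact_force: [7.9, 3.3, 9.3]
gripper_width: 0.148
```

```bash
python3 st.py a8
python3 - <<'E'
from rig import bot
import cv2
t=bot.read_camera("side")["pixels"][205:275,180:260,::-1]; cv2.imwrite("pics/a8s.png",cv2.resize(t,None,fx=8,fy=8,interpolation=cv2.INTER_CUBIC))
t=bot.read_camera("top")["pixels"][260:310,265:335,::-1]; cv2.imwrite("pics/a8t.png",cv2.resize(t,None,fx=10,fy=10,interpolation=cv2.INTER_CUBIC))
E
```

```text
12.25 [ 0.4477 -0.0494  0.0834] x [-0.128  0.992 -0.002] z [-0.001 -0.002 -1.   ] F [7.9 3.3 9.3] w 0.148 j [-0.23 -0.07  1.8  -0.    1.41 -1.93]
```

View pics/a8s.png

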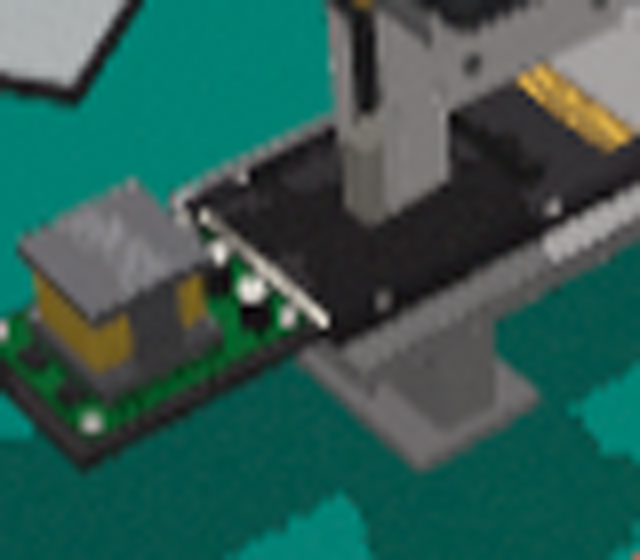

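View pics/a8t.png

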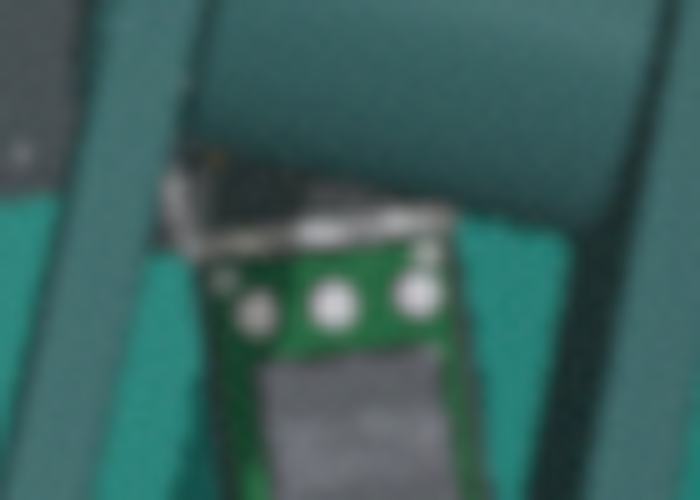

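```bash
python3 - <<'E'
from m import *
s=lambda u,v:(u/8+180,v/8+205); t=lambda u,v:(u/10+265,v/10+260)
meas([(.066,s(204,214)),(.066,s(326,325)),(.06,s(353,370))],[(.066,t(205,245)),(.066,t(320,231)),(.066,t(440,214))])
# expected pixel of edge at z=.06 / .066 
p=[0.52453412,-0.03882742,0.12819873,0,0]
for y in(.055,.0365,-.0365,-.055):
  for z in(.06,.066):
    w=world(p,'s',(-.13,y,z)); a=proj(S,w)[0];b=proj(T,w)[0]
    print(y,z,((a-[180,205])*8).round(),((b-[265,260])*10).round())
E
python3 - <<'E'
import cv2
t=cv2.imread("pics/a8s.png")[150:400,150:420]; cv2.imwrite("pics/a8z.png",cv2.resize(t,None,fx=2.4,fy=2.4,interpolation=cv2.INTER_CUBIC))
E
```

```text
side (205.5, 231.75) stand xy [-130.2   32.4]
side (220.75, 245.625) stand xy [-130.8  -37.4]
side (224.125, 251.25) stand xy [-133.   -54.3]
top (285.5, 284.5) stand xy [-128.6   28.5]
top (297.0, 283.1) stand xy [-128.6   -2. ]
top (309.0, 281.4) stand xy [-128.   -33.8]
0.055 0.06 [168. 194.] [105. 262.]
0.055 0.066 [166. 180.] [106. 263.]
0.0365 0.06 [199. 221.] [174. 254.]
0.0365 0.066 [197. 208.] [176. 254.]
-0.0365 0.06 [328. 336.] [449. 220.]
-0.0365 0.066 [326. 322.] [451. 220.]
-0.055 0.06 [362. 367.] [518. 212.]
-0.055 0.066 [361. 353.] [521. 212.]
```

View pics/a8z.png

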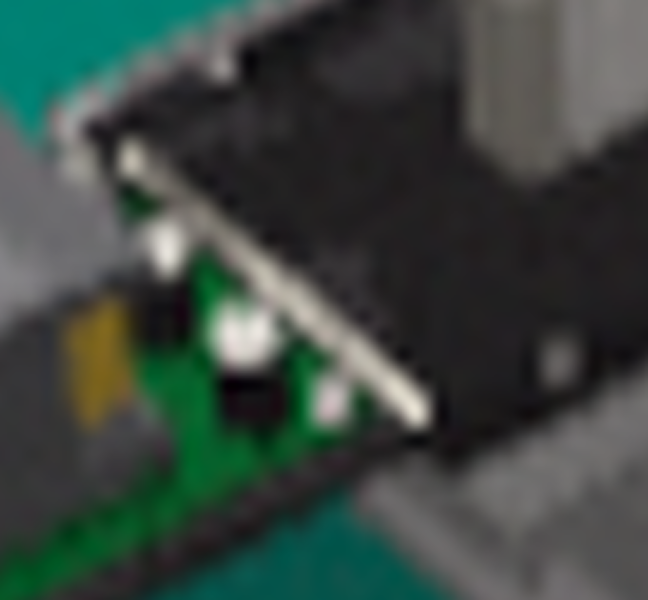

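Emit:
{"fn": "apply_moves", "kwargs": {"dp": [[-0.003,-0.0004,-0.002],[-0.004,-0.0005,-0.002],[-0.004,-0.0005,-0.002],[-0.004,-0.0005,-0.002],[-0.004,-0.0005,-0.002],[-0.004,-0.0005,-0.002]], "angular": [[0,0,0],[0,0.001,0],[0,0.002,0],[0,0.002,0],[0,0.002,0],[0,0.002,0]], "claw": [1,1,1,1,1,1]}}

```text
clock: 13.2
eef_pos: [0.4475, -0.0494, 0.0833]
tcp_rot: [0.66, 0.751, -0.002, -0.002]
contact_force: [8.2, 3.5, 11.1]
gripper_width: 0.146
```

```bash
python3 st.py a9
python3 - <<'E'
from rig import bot
import cv2
t=bot.read_camera("side")["pixels"][205:275,180:260,::-1]; cv2.imwrite("pics/a9s.png",cv2.resize(t,None,fx=8,fy=8,interpolation=cv2.INTER_CUBIC))
t=bot.read_camera("top")["pixels"][260:310,265:335,::-1]; cv2.imwrite("pics/a9t.png",cv2.resize(t,None,fx=10,fy=10,interpolation=cv2.INTER_CUBIC))
E
```

```text
13.2 [ 0.4475 -0.0494  0.0833] x [-0.128  0.992 -0.001] z [-0.006 -0.002 -1.   ] F [ 8.2  3.5 11.1] w 0.146 j [-0.23 -0.07  1.79 -0.    1.42 -1.93]
```

View pics/a9s.png

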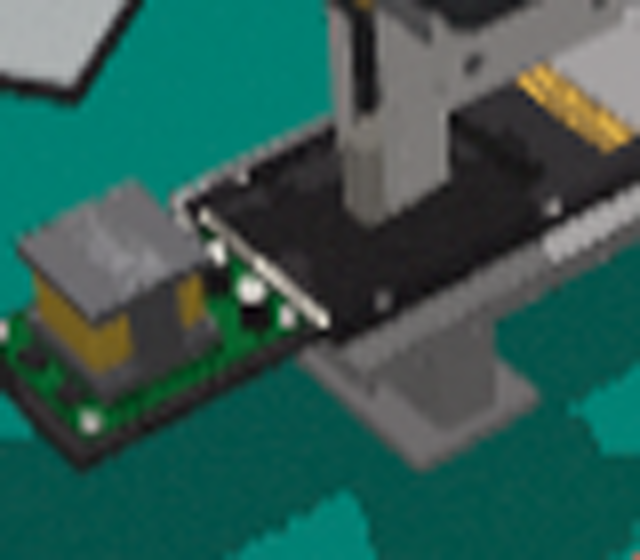

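View pics/a9.png

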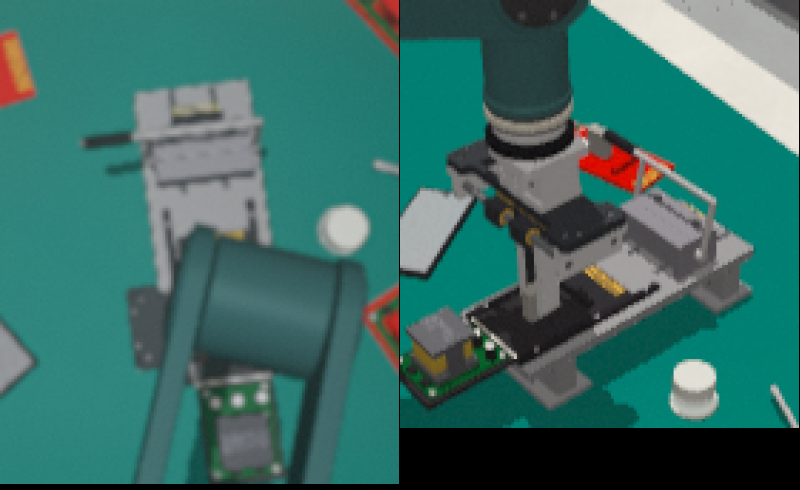

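View pics/a9t.png

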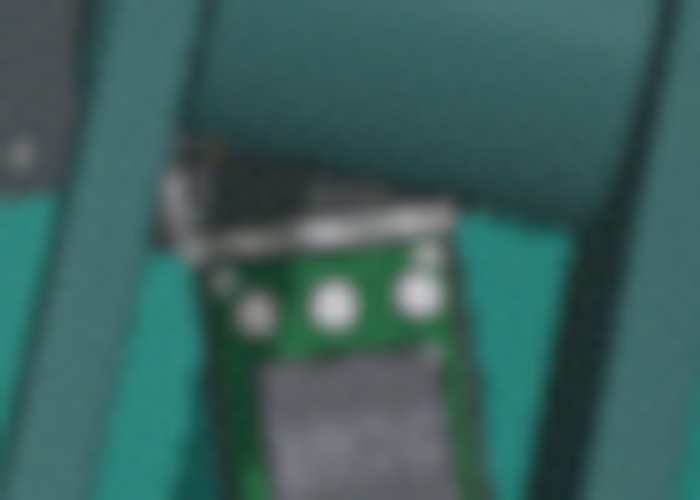

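The carrier stuck by friction on the last nudge. Checking the front edge itself, camera by camera, before the final trim.

Run:
```python
from h import *
import cv2
p=[0.52453412,-0.03882742,0.12819873,0,0]
def ov(c,u0,v0,w,h,k,name,zs):
    t=cv2.resize(c["pixels"][v0:v0+h,u0:u0+w,::-1],None,fx=k,fy=k,interpolation=cv2.INTER_NEAREST).copy()
    for X,col in((-.13,(255,0,255)),(-.133,(0,255,255)),(-.127,(255,255,0))):
        for z in zs:
            a,b=[tuple(int(q) for q in ((proj(c,world(p,'s',(X,y,z)))[0]-[u0,v0]+.5)*k)) for y in(.055,-.055)]
            cv2.line(t,a,b,col,1)
    cv2.imwrite(name,t)
ov(S,192,212,50,46,14,"pics/o_s.png",[.06])
ov(T,265,262,60,40,12,"pics/o_t.png",[.06])
```

```text
(no output)
```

View pics/o_s.png

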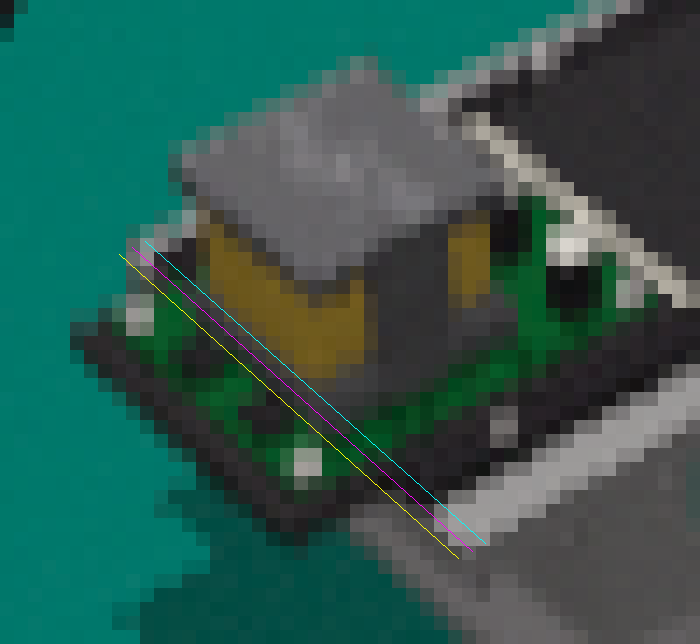

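View pics/o_t.png

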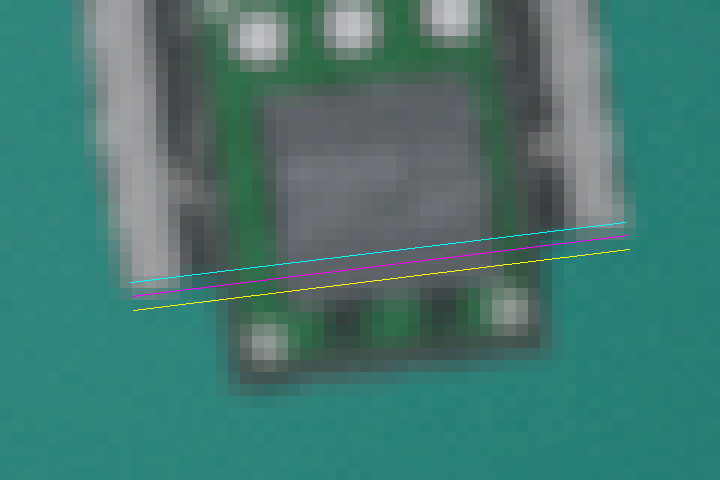

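Run:
```python
from h import *
from rig import bot
import cv2
p=[0.52453412,-0.03882742,0.12819873,0,0]
out=[]
for n,u0,v0,w,h,k in(("side",198,222,32,30,22),("top",280,272,36,24,20)):
    c=bot.read_camera(n)
    t=cv2.resize(c["pixels"][v0:v0+h,u0:u0+w,::-1],None,fx=k,fy=k,interpolation=cv2.INTER_NEAREST).copy()
    for X,col in((-.13125,(255,0,255)),(-.12875,(255,255,0))):
        a,b=[tuple(int(q) for q in ((proj(c,world(p,'s',(X,y,.066)))[0]-[u0,v0])*k)) for y in(.035,-.035)]
        cv2.line(t,a,b,col,1)
    cv2.imwrite(f"pics/p_{n}.png",t)
    # intensity centroid across line at several y
    g=c["pixels"].astype(float).sum(2)
    xs=np.linspace(-.137,-.121,65)
    for y in(.02,.01,0,-.01,-.02):
        q=proj(c,[world(p,'s',(X,y,.066)) for X in xs]).astype(np.float32)
        v=cv2.remap(g.astype(np.float32),q[:,0].reshape(1,-1)-.5,q[:,1].reshape(1,-1)-.5,1)[0]
        i=v.argmax(); wv=np.clip(v-(v.max()+np.median(v))/2,0,None)*(abs(xs-xs[i])<.003); print(n,y,(xs[i]*1e3).round(1),((wv*xs).sum()/wv.sum()*1e3).round(2))
```

```text
side 0.02 -131.8 -131.48
side 0.01 -137.0 -136.89
side 0 -130.2 -130.28
side -0.01 -137.0 -136.75
side -0.02 -130.5 -130.41
top 0.02 -129.5 -129.22
top 0.01 -130.8 -129.81
top 0 -129.5 -129.04
top -0.01 -130.5 -129.58
top -0.02 -129.2 -129.02
```

View pics/p_side.png

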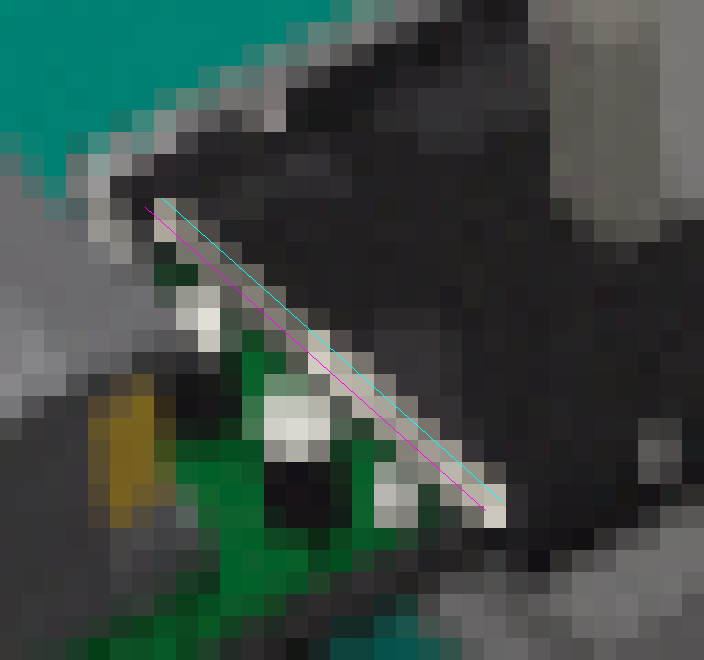

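View pics/p_top.png

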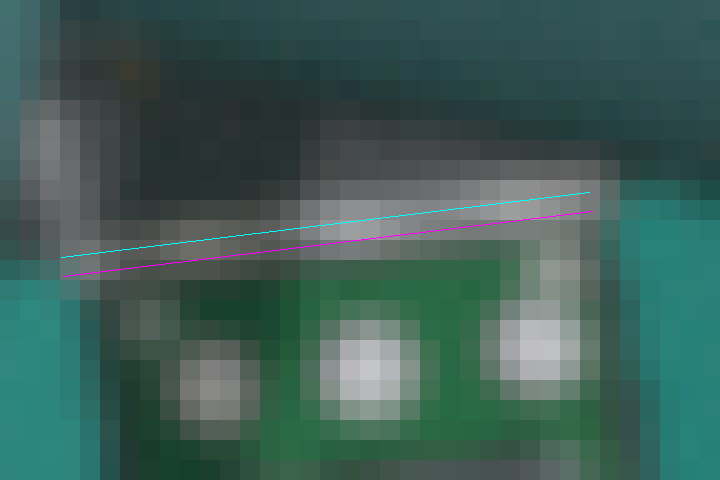

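Line is about 0.5–1 mm short of the edge; one last small nudge.

Emit:
{"fn": "apply_moves", "kwargs": {"dp": [[-0.002,-0.0003,0],[-0.004,-0.0005,0],[-0.004,-0.0005,0],[-0.004,-0.0005,0],[-0.004,-0.0005,0],[-0.004,-0.0005,0],[-0.004,-0.0005,0]], "angular": [[0,0,0],[0,0,0],[0,0,0],[0,0,0],[0,0,0],[0,0,0],[0,0,0]], "claw": [1,1,1,1,1,1,1]}}

```text
clock: 14.38
eef_pos: [0.4468, -0.0495, 0.0833]
tcp_rot: [0.66, 0.751, -0.002, -0.001]
contact_force: [8.4, 4.0, 9.9]
gripper_width: 0.149
```

```bash
python3 st.py b1
python3 - <<'E'
from rig import bot
s=bot.read_state();print(abs(s["qvel"]).max(),s["moment"])
import cv2
for n in("side","top"): cv2.imwrite(f"pics/b1{n}.png",bot.read_camera(n)["pixels"][:,:,::-1])
E
```

```text
14.375 [ 0.4468 -0.0495  0.0833] x [-0.129  0.992 -0.001] z [-0.005 -0.002 -1.   ] F [8.4 4.  9.9] w 0.149 j [-0.23 -0.07  1.8  -0.    1.42 -1.93]
0.0013464642608416095 [ 1.03891339 -1.96547559  0.14024543]
```

View pics/b1side.png

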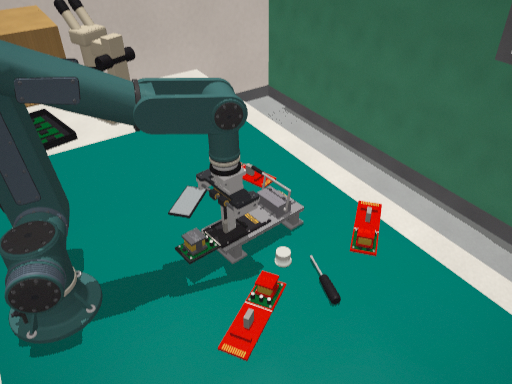

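View pics/b1.png

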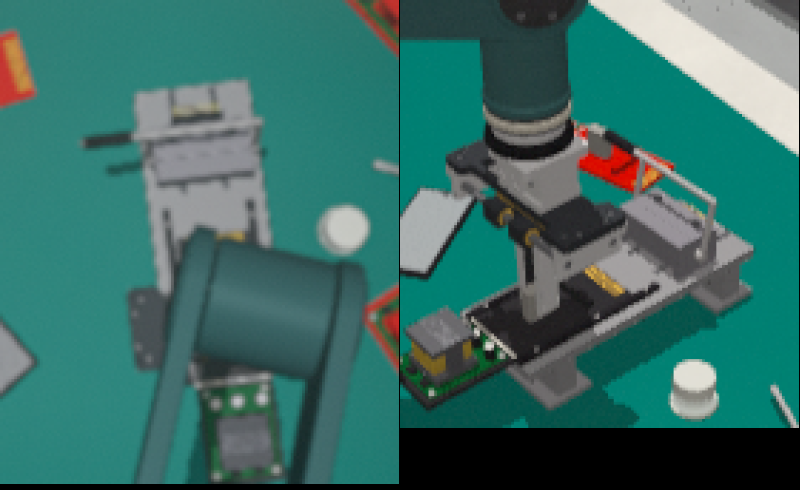

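Total travel is now 68.8 mm, which puts the line at the edge. The arm is still, the lever is open, and the phone, jar and screwdriver haven't moved. Handing in.

```bash
python3 -c "
from rig import bot
print(bot.job_done());s=bot.read_state();print(s['clock'],s['eef_pos'].round(4),s['contact_force'].round(1))"
```

```text
the job is handed in; nothing more can be done
None
the job is handed in; nothing more can be done
```

The lever is fully open, and the carrier is out of the socket with its white line level with the stand's front edge. I handed the job in at about 14.5 s, still holding the pull grip. No verdict was reported, and the state could not be read after hand-in.

- **Lever:** I swung it back until it met its stop. The reaction there was 18 N, and the handle's 73 mm of travel matches 1.9 rad. It was still open in the last pictures.
- **Line position:** The gripper's total travel of 68.8 mm puts the line at the edge. I did not re-measure it in the pictures after the last 0.7 mm nudge. Just before that nudge the two cameras disagreed by about 1 mm: the top view read about 1 mm short of the edge and the side view about level. I'd call it good to about 1 mm.
- **Carrier flat:** The grip is at 45 N, pressing down with about 10 N, and the arm was still. Gripper height is back at its value from when I took hold, so the carrier should be flat. During the slide the height rose about 0.4 mm and the tool tilted about 0.6°. I corrected both with more downward pressure and a small counter-tilt. I took this as the arm flexing, but a brief slight lift of the tail can't be ruled out.
- **Other items:** The phone, flux jar, screwdriver and red look-alikes show no change in the pictures.

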